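# Sample the red vial, then the blue vial at the x-y needle station

## Robot

A 6-joint arm with a two-finger parallel gripper is mounted at the origin on the work surface. World frame = base frame: x ahead of the robot, y to its left, z up, the work surface at z = 0. Lengths are in m, angles in rad, forces in N, time in s.
With the tool pointing down it reaches from about 0.4 to 0.925 m from the base axis. Payload 3.4 kg.
Tool frame: the origin (TCP) lies at the very end of the fingers, on their centre line; the grasp point (between the pads) lies manip.grip_point_offset behind it (manip.grip_point_offset is the distance from the TCP to the grasp point, in m); z points along the fingers, y is the direction in which the jaws open and shut (so a half turn about z gives the same grasp; the last joint's range is limited). The gripper opens to 85 mm and grips with 20 to 120 N. Pads are 22 mm wide; open, the fingers measure 114 mm over their backs; the gripper's body (76 mm by 85 mm) begins 54 mm behind the grasp point. The pads swing forward as they close: fully open they stand 13 mm farther back than shut.
Start: joints at [1.26, 0.307, 1.506, -0, 1.328, -0.073], TCP at [0.135, 0.559, 0.231] pointing down, gripper open.
Joint ranges: [-3.12, 3.12], [-1.05, 2.28], [0.14, 2.33], [-1.42, 4.57], [0.1, 2.73], [-2.68, 2.68]. Speed limits (rad/s): [2.57, 2.57, 3.14, 3.14, 3.14, 3.14].

## Interface

Orientations are given as a rotation vector (axis times angle).
In Python, from cell import manip gives the robot as it stands. Calls block until the motion is done:
- manip.reach(position, orientation): joint-space move of the TCP to a pose.
- manip.move_l(position, ori=None, velocity=0.15, guard=None): straight line of the TCP; ori=None keeps the orientation; velocity is the mean speed in m/s. With guard (N) it stops when the force on the tool has changed by that much, and returns True; else False.
- manip.move_j(angles): joint-space move.
- manip.set_gripper(opening, f_grip=None): finger opening in m; f_grip is the grip in N (None keeps the last); returns when the fingers have stopped.
- manip.hold(seconds).
- manip.ik(position, orientation): joint angles nearest the present ones, or None.
- manip.grab_frame(name): name is "scene" or "top" or "wrist"; returns a dict with "pixels" (480x640x3 uint8, red, green, blue), "camera_matrix" (3x3 intrinsics, pixels), "pose" (4x4, takes a point from camera to world coordinates). Camera axes: x right, y down, z forward; pixel columns grow to the right and rows downward; lengths in m; the calibration is good to about 2 mm. The wrist camera is an equidistant fisheye: a pixel r from the principal point sees the ray r / f radians off the axis. A picture is of the moment at which its call begins. There is no depth.
A pose or a line that the arm cannot do raises manip.PlanningError and nothing moves.
- manip.job_done(): hands the job in, once; it reports no verdict.
Trained networks look in a picture, given as the dict that the camera call returned (one of the last four; its "shot" number tells which), for a name from the list of things; names that differ only in an ending like _2 or _b are one class to them, and where a whole thing is asked for, a point or a joint stands for the part that bears it (a point fixed in the world has none). Each returns a list of dicts, best first, with "p" (0 to 1); they miss things now and then, are a little off and sometimes report something else, mostly with a low value. They report only what shows in the picture. A call takes as long as a camera call. They do not tell look-alikes from the thing itself.
- manip.recognise(picture, name): "rect" ([left, top, width, height] in pixels, round what is visible of it).
- manip.landmark_of(picture, name): "point" ([column, row] in pixels: a listed point, or the origin of a listed thing).
Readings, each from a call of its own:
- manip.get_time(): time.
- manip.get_joints(): joint angles.
- manip.get_joint_vel(): joint speeds.
- manip.get_joint_efforts(): joint torques, N m.
- manip.get_ee_pos(): TCP position.
- manip.get_eef_rot(): TCP orientation.
- manip.get_force(): force on the tool from outside, world axes, zero at the start.
- manip.get_ft_torque(): the same for the moment, N m.
- manip.get_grip_width(): finger opening in m.
Only numpy, scipy, OpenCV 4.12 (cv2) and the standard library are available. Lean on these libraries where they do the work, as an engineer would, in place of code of your own. Each camera call takes 0.05 s, during which the arm holds its last target.

## Task

Using its black handle, slide the vial tray until the open mouth of the red-capped vial is centred under the needle, then press the yellow plunger fully down, keep it down for a second and let it spring back up. Then slide the tray to do the same with the blue-capped vial and leave it there under the raised needle. Never lower the needle anywhere but into those two mouths, keep all vials standing in their wells, and leave the bottle, beaker and box beside the station alone.

Things in the scene. Friction and masses are not known exactly. Their poses are not given: they have to be found in the camera images.
- station: Fixed grey base plate, 360 x 300 x 12 mm, carrying the vial tray on two crossed slides. Origin on the table 10 mm to the handle side of the plate's centre; x points from the tray's handle towards the needle column, y left, z up. The tray slides along these x and y axes.
- head: Fixed white needle head on the base plate: column 45 x 60 mm, top 190 mm above the table, 155 mm along station +x from the needle, with an arm 24 mm wide (from 155 to 181 mm above the table) reaching back over the tray to the needle. Origin on the plate (12 mm above the table) right below the needle; axes as the station's. Its place on the plate differs from run to run.
- slide_x (a joint): Position of the tray along the station's x (m, -0.036 to 0.036); 0 (the start) puts the tray's centre over the station's origin. The beige tray is 108 mm (x) by 150 mm (y), top 70 mm above the table, with six 35 mm square wells 44 mm apart, 2 along x by 3 along y, five filled. About 2 N friction, stays where it is left.
- slide_y (a joint): Position of the tray along the station's y (m, -0.080 to 0.080); 0 (the start) puts the tray's centre over the station's origin. About 2 N friction, stays where it is left.
- grip (a point): The tray's handle: upright square black post, 24 x 24 mm, sides along station x and y, on a flat tongue (60 mm wide, top 46 mm above the table), 120 mm from the tray's centre on the robot's side. Point on the post's axis 79 mm above the table; post top 17 mm above it, tongue 33 mm below. Rigid with the tray: tray and vials move with it.
- plunger (a joint): How far the needle plunger is pressed down (m): 0 up, 0.020 fully down. A spring (3 N at the top, 7 N fully down) lifts it again when let go.
- plunger_top (a point): Centre of the top of the plunger's yellow round push-cap, 36 mm across, 10 mm thick, 215 mm above the table when up, directly above the needle and above the arm's end. The arm's top is 24 mm below the cap. Push straight down on it.
- needle_tip (a point): Lower end of the steel needle (3.6 mm thick), fixed sideways over the tray; 112 mm above the table with the plunger up, 8 mm above the vials. It moves only up and down with the plunger.
- red_mouth (a point): Centre of the dark open mouth (14 mm across) in the top of the loose amber vial with the RED cap. Vials are 33 mm across, 60 mm tall, stand loosely in the tray's wells with their tops 104 mm above the table; which well differs from run to run.
- blue_mouth (a point): The same point of the vial with the BLUE cap.
- white1_mouth (a point): The same point of a vial with a white cap, not to be sampled.
- white2_mouth (a point): The same point of a vial with a white cap, not to be sampled.
- white3_mouth (a point): The same point of a vial with a white cap, not to be sampled.
- solvent: Bystander: amber bottle with white cap, 68 mm across, 150 mm tall, right of the station. Origin at the centre of its underside.
- beaker: Bystander: glass beaker, 70 mm across, 90 mm tall, also right of the station. Origin at the centre of its underside.
- capbox: Bystander: grey open box, 120 x 80 x 35 mm, left of the station. Origin at the centre of its underside.
Mind the look-alikes: they are no part of the job. What is shaped like the part that bears blue_mouth but green or pink is not meant.

How it is judged:
By the outcome, as a careful person would: the job done as asked, in the order asked, and still so for the second after the job is handed in, with the robot touching nothing.
It also fails if it takes over 67 s, if anything falls off the work surface, if the arm or the gripper's body presses on something with over 40 N, if the wrist force passes 120 N, or if a joint passes its speed limit or range.

## Working session

There is one attempt and no reset: what is moved stays moved. The work goes in short steps, each a Python script; the robot and the scene stay as the last script left them, time stands still between calls to the robot, and variables do not carry over. Pictures are saved under pics/ and viewed, and the job is handed in when it is done.

```bash
mkdir -p pics; ls; cat > h.py <<'E'
from cell import manip
import numpy as np, cv2
def save(f,n): cv2.imwrite(f'pics/{n}.png',cv2.cvtColor(f['pixels'],cv2.COLOR_RGB2BGR))
def ray(f,p):
    K=f['camera_matrix'];T=f['pose']
    d=T[:3,:3]@np.linalg.solve(K,np.array([p[0],p[1],1.]))
    return T[:3,3],d
def atz(f,p,z):
    o,d=ray(f,p); return o+d*(z-o[2])/d[2]
def proj(f,P):
    T=f['pose'];c=T[:3,:3].T@(np.asarray(P)-T[:3,3]);u=f['camera_matrix']@c;return u[:2]/u[2]
E
python3 - <<'E'
from h import *
np.set_printoptions(precision=4,suppress=True)
zs=dict(grip=.079,plunger_top=.215,needle_tip=.112,red_mouth=.104,blue_mouth=.104,station=0,head=.012,solvent=0,beaker=0,capbox=0,white1_mouth=.104)
for c in('scene','top'):
    f=manip.grab_frame(c);save(f,c+'0');print(c,f['pose'])
    for n,z in zs.items():
        for r in manip.landmark_of(f,n)[:4]: print(n,np.round(r['point'],1),round(r['p'],2),atz(f,r['point'],z))
print(manip.get_time(),manip.get_eef_rot(),manip.grip_point_offset)
E
```

```text
pics
scene [[ 0.3931  0.6974 -0.5992  1.0566]
 [ 0.9193 -0.3109  0.2412 -0.1449]
 [-0.018  -0.6457 -0.7634  0.7956]
 [ 0.      0.      0.      1.    ]]
grip [224.5 268.3] 0.81 [ 0.4911 -0.113   0.079 ]
plunger_top [242.  275.3] 0.87 [ 0.6225 -0.0978  0.215 ]
needle_tip [262.2 297.2] 0.54 [ 0.6052 -0.0709  0.112 ]
blue_mouth [242. 225.] 0.61 [ 0.4198 -0.052   0.104 ]
blue_mouth [192.  229.7] 0.57 [ 0.3909 -0.1476  0.104 ]
station [248.9 338.3] 0.58 [ 0.6093 -0.1121  0.    ]
solvent [136.8 413.1] 0.82 [ 0.668  -0.3327  0.    ]
beaker [109.1 344.1] 0.72 [ 0.5135 -0.3606  0.    ]
capbox [346.5 271. ] 0.59 [0.5413 0.1267 0.    ]
white1_mouth [207.7 310.7] 0.96 [ 0.5879 -0.166   0.104 ]
top [[-0.0199 -0.9978  0.0631  0.5094]
 [-0.9995  0.0182 -0.0271  0.0497]
 [ 0.0259 -0.0636 -0.9976  0.9702]
 [ 0.      0.      0.      1.    ]]
grip [402.9 280.7] 0.84 [ 0.4983 -0.1221  0.079 ]
grip [274.5 256.5] 0.27 [0.5482 0.1175 0.079 ]
grip [388.6 224.7] 0.18 [ 0.6042 -0.0982  0.079 ]
plunger_top [400.3 202.7] 0.94 [ 0.6249 -0.0955  0.215 ]
needle_tip [390.5 222. ] 0.72 [ 0.6056 -0.0963  0.112 ]
blue_mouth [403.1 226.3] 0.89 [ 0.5982 -0.1207  0.104 ]
blue_mouth [369.7 341.5] 0.6 [ 0.3904 -0.0537  0.104 ]
station [389.4 224.3] 0.59 [ 0.6134 -0.113   0.    ]
head [383.5 217.9] 0.69 [ 0.6254 -0.0993  0.012 ]
head [399.1 203.7] 0.36 [ 0.654 -0.132  0.012]
solvent [491.6 193.5] 0.77 [ 0.674  -0.3278  0.    ]
solvent [511.9 269.2] 0.56 [ 0.5163 -0.3633  0.    ]
beaker [510.4 268. ] 0.8 [ 0.5188 -0.3603  0.    ]
beaker [422.  204.3] 0.45 [ 0.6538 -0.1818  0.    ]
capbox [269.6 262.5] 0.82 [0.5396 0.1336 0.    ]
white1_mouth [421.8 226.7] 0.62 [ 0.5968 -0.1552  0.104 ]
white1_mouth [424.1 202.9] 0.17 [ 0.6408 -0.1609  0.104 ]
1.2 [0.3726 3.1194 0.    ] 0.0187
```

View pics/scene0.png

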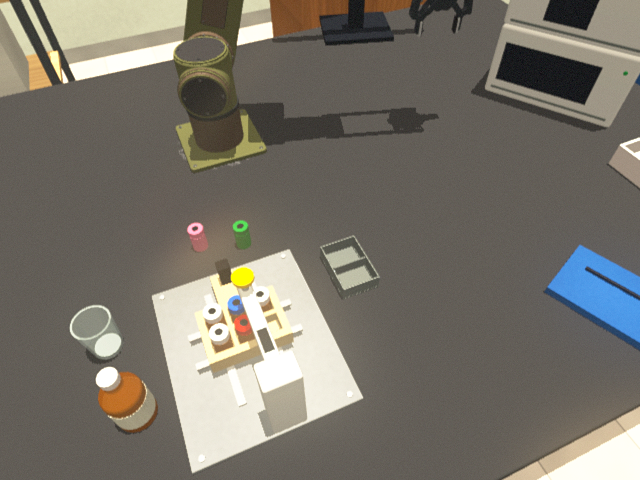

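View pics/top0.png

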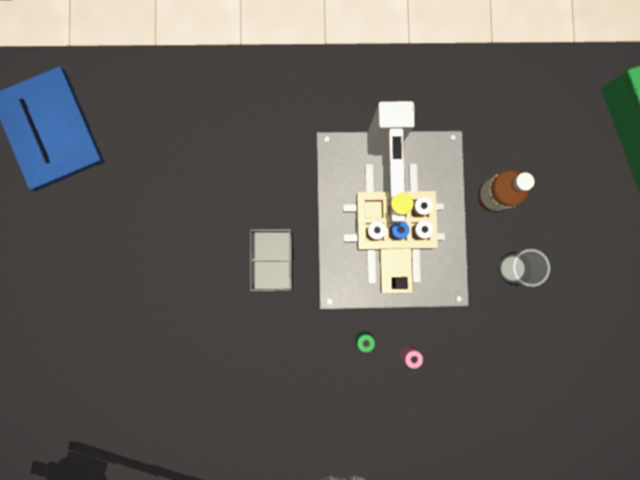

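```bash
python3 -c "
import cv2
a=cv2.imread('pics/top0.png')[170:310,340:450];cv2.imwrite('pics/topc.png',cv2.resize(a,None,fx=4,fy=4,interpolation=2))
a=cv2.imread('pics/scene0.png')[215:365,150:330];cv2.imwrite('pics/scc.png',cv2.resize(a,None,fx=4,fy=4,interpolation=2))"
```

```text
(no output)
```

View pics/topc.png

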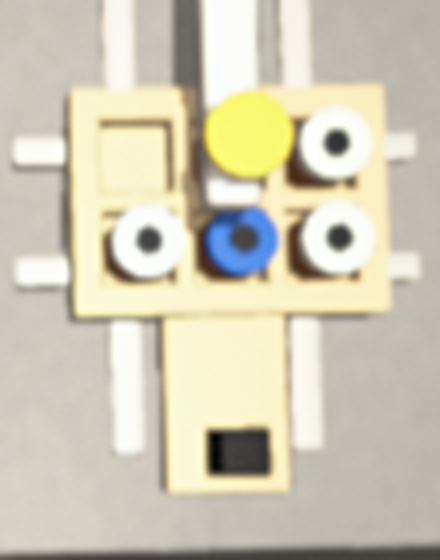

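View pics/scc.png

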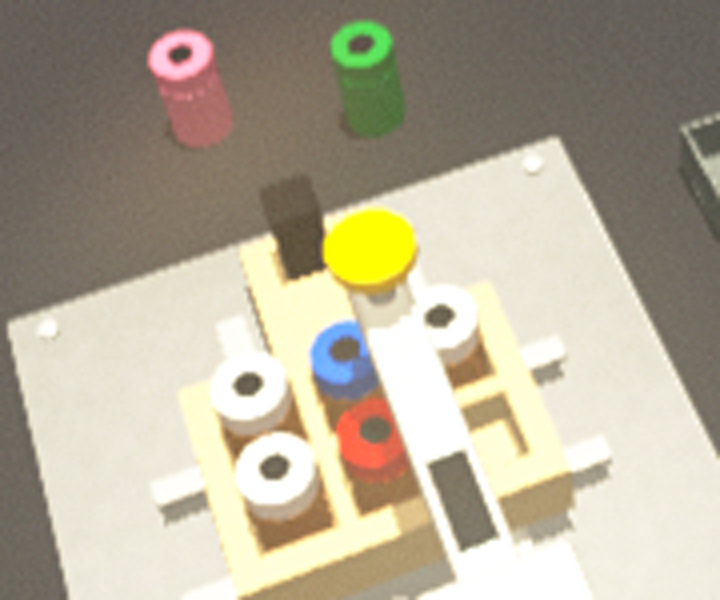

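The red-capped vial is in the far middle well, seen at scene (244,322). The blue one is in the near middle well, at scene (236,302) and top (400,230). The green and pink vials at scene (241,225) and (197,230) stand loose on the table and are decoys. Next I measure the station's yaw and the points.

```bash
python3 - <<'E'
from h import *
np.set_printoptions(precision=4,suppress=True)
print(manip.get_time())
# refined blobs
for c in('scene','top'):
    f=manip.grab_frame(c); im=f['pixels'].astype(int); hsv=cv2.cvtColor(f['pixels'],cv2.COLOR_RGB2HSV)
    def blob(m,near=None):
        n,l,s,ce=cv2.connectedComponentsWithStats(m.astype(np.uint8))
        k=1+np.argmax(s[1:,4]);return ce[k],s[k]
    y=(hsv[...,0]>25)&(hsv[...,0]<33)&(hsv[...,1]>200)&(hsv[...,2]>150)
    ce,s=blob(y);print(c,'cap',ce,s,atz(f,ce,.213 if c=='scene' else .2145))
    # dark mouths
    v=im.max(2); reg=(slice(190,250),slice(355,440)) if c=='top' else (slice(285,350),slice(190,285))
    m=np.zeros(v.shape,bool); m[reg]=v[reg]<75
    n,l,s,ce=cv2.connectedComponentsWithStats(m.astype(np.uint8))
    for k in range(1,n):
        if 6<s[k,4]<60: print(' dark',ce[k],s[k],atz(f,ce[k],.104))
    # post top
    reg=(slice(270,300),slice(385,420)) if c=='top' else (slice(255,285),slice(210,235))
    # plate mask -> min area rect in world
    for n in ('red_mouth','blue_mouth','white1_mouth'):
        for r in manip.landmark_of(f,n)[:5]: print(n,np.round(r['point'],1),round(r['p'],2),atz(f,r['point'],.104))
    g=(hsv[...,1]<60)&(im.max(2)>85)&(im.max(2)<256)
    m=np.zeros(v.shape,np.uint8)
    reg=(slice(120,320),slice(305,480)) if c=='top' else (slice(245,470),slice(150,360))
    m[reg]=g[reg]; m=cv2.morphologyEx(m,cv2.MORPH_OPEN,np.ones((5,5)))
    cn=max(cv2.findContours(m,0,2)[0],key=cv2.contourArea)
    w=np.array([atz(f,p[0],.012)[:2] for p in cn])
    print('plate',cv2.minAreaRect((w*1000).astype(np.float32)))
E
```

```text
1.2
scene cap [241.8376 276.4586] [231 268  23  18 314] [ 0.623  -0.0985  0.213 ]
red_mouth [241.6 322.7] 0.7 [ 0.6346 -0.1188  0.104 ]
blue_mouth [238.4 297.7] 0.9 [ 0.5838 -0.1091  0.104 ]
blue_mouth [241.9 225.3] 0.86 [ 0.4205 -0.0524  0.104 ]
blue_mouth [193.2 227.9] 0.79 [ 0.3871 -0.1443  0.104 ]
blue_mouth [240.9 321.4] 0.65 [ 0.6317 -0.1192  0.104 ]
plate ((610.4119873046875, -126.0858154296875), (460.6446838378906, 455.2257385253906), 65.99937438964844)Traceback (most recent call last):
  File "<stdin>", line 11, in <module>
  File "<stdin>", line 9, in blob
    return _wrapfunc(a, 'argmax', axis=axis, out=out, **kwds)
    return bound(*args, **kwds)
ValueError: attempt to get argmax of an empty sequence
```

```bash
python3 - <<'E'
from h import *
np.set_printoptions(precision=4,suppress=True)
import pickle
F={}
for c in('scene','top'):
    F[c]=manip.grab_frame(c)
pickle.dump(F,open('F.pkl','wb'))
t=lambda U,V:((U+.5)/4-.5+340,(V+.5)/4-.5+170)
s=lambda U,V:((U+.5)/4-.5+150,(V+.5)/4-.5+215)
f=F['top']
for n,p in dict(wfr=(338,142),wnl=(149,239),blue=(243,238),wnr=(339,238)).items(): print('top',n,atz(f,t(*p),.104))
print('cap',atz(f,t(248,134),.2145))
for p in [(318,133),(461.5,131),(467.5,306),(320.5,308)]: print('plate',atz(f,p,.012))
f=F['scene']
for n,p in dict(wfr=(274,467),wnl=(441,316),blue=(345,349),red=(375,430),wnr=(248,383)).items(): print('scene',n,atz(f,s(*p),.104))
print('cap',atz(f,s(369,247),.215))
for p in [(152,296.5),(290,250.5),(354,382),(201,467)]: print('plate',atz(f,p,.012))
hsv=cv2.cvtColor(F['top']['pixels'],cv2.COLOR_RGB2HSV);print(hsv[203,402],hsv[203,398])
E
python3 -c "
import cv2
a=cv2.imread('pics/top0.png')[255:305,370:430];cv2.imwrite('pics/tp.png',cv2.resize(a,None,fx=10,fy=10,interpolation=2))
a=cv2.imread('pics/scene0.png')[250:300,205:265];cv2.imwrite('pics/sp.png',cv2.resize(a,None,fx=10,fy=10,interpolation=2))"
```

```text
top wfr [ 0.6367 -0.1608  0.104 ]
top wnl [ 0.5933 -0.0722  0.104 ]
top blue [ 0.593  -0.1155  0.104 ]
top wnr [ 0.5923 -0.1598  0.104 ]
cap [ 0.6243 -0.0977  0.2145]
plate [0.8025 0.0304 0.012 ]
plate [ 0.8031 -0.266   0.012 ]
plate [ 0.4439 -0.2643  0.012 ]
plate [0.4463 0.0322 0.012 ]
scene wfr [ 0.6345 -0.16    0.104 ]
scene wnl [ 0.5911 -0.0714  0.104 ]
scene blue [ 0.5904 -0.1158  0.104 ]
scene red [ 0.6347 -0.1157  0.104 ]
scene wnr [ 0.5901 -0.1595  0.104 ]
cap [ 0.6244 -0.0986  0.215 ]
plate [ 0.4473 -0.2641  0.012 ]
plate [0.4495 0.0341 0.012 ]
plate [0.7719 0.0311 0.012 ]
plate [ 0.8003 -0.25    0.012 ]
[ 30 139 250] [ 30 136 250]
```

View pics/tp.png

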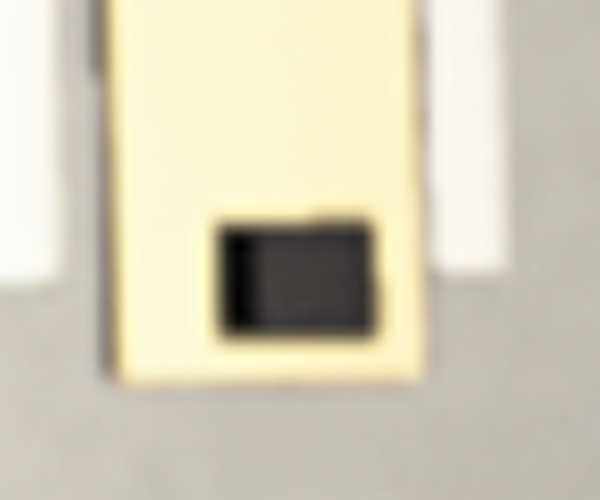

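View pics/sp.png

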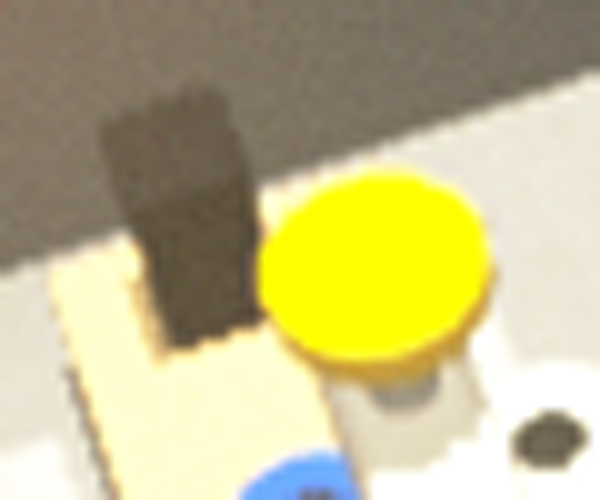

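```bash
cat >> h.py <<'E'
OR=np.pi*np.array([0.003,1,0])
np.set_printoptions(precision=4,suppress=True)
E
python3 - <<'E'
from h import *
f=manip.grab_frame('top')
print(atz(f,((313+.5)/10-.5+370,(280+.5)/10-.5+255),.096))
manip.reach([.4945,-.1157,.17],OR)
f=manip.grab_frame('wrist');save(f,'w1');f=manip.grab_frame('scene');save(f,'s1')
print(manip.get_time(),manip.get_ee_pos(),manip.get_eef_rot(),manip.grab_frame('wrist')['pose'])
E
```

```text
[ 0.4952 -0.1149  0.096 ]
4.4083 [ 0.4947 -0.1151  0.1701] [0.0077 3.1414 0.0001] [[ 0.0055  0.9597  0.281   0.4232]
 [ 1.     -0.0055 -0.0008 -0.1149]
 [ 0.0008  0.281  -0.9597  0.311 ]
 [ 0.      0.      0.      1.    ]]
```

View pics/w1.png

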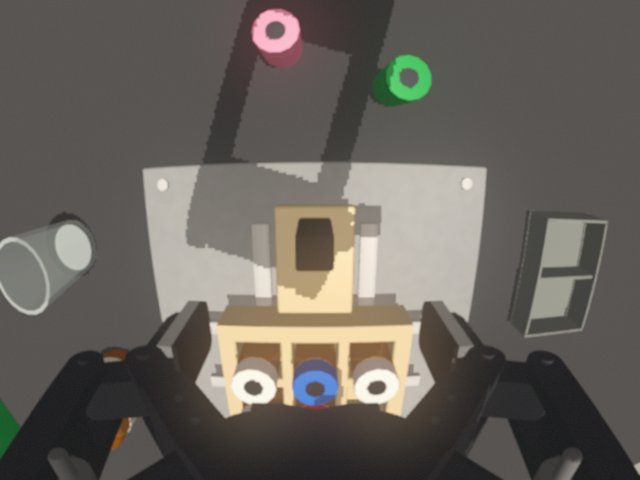

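View pics/s1.png

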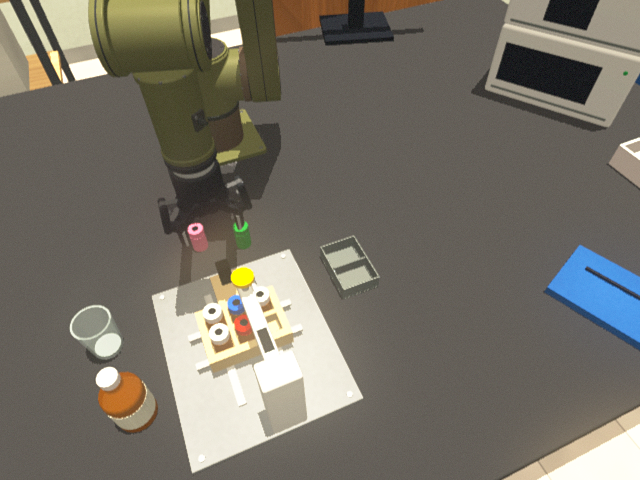

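```bash
python3 - <<'E'
from h import *
p=[.4945,-.1155]
print(manip.move_l([*p,.061],guard=15,velocity=.12),manip.get_force())
manip.set_gripper(0.0,40)
print(manip.get_grip_width(),manip.get_force(),manip.get_ee_pos(),manip.get_time())
d=np.array([-.0116,.018])
print(manip.move_l([p[0]+d[0],p[1]+d[1],.061],velocity=.04,guard=30),manip.get_ee_pos(),manip.get_force())
for c in('scene','top','wrist'): save(manip.grab_frame(c),c+'2')
print(manip.get_time())
E
python3 -c "
import cv2
a=cv2.imread('pics/top2.png')[170:310,340:450];b=cv2.imread('pics/scene2.png')[215:355,150:260]
cv2.imwrite('pics/c2.png',cv2.resize(cv2.hconcat([a,b]),None,fx=3.6,fy=3.6,interpolation=2))"
```

```text
False [ 0.1726 -0.1088  0.5526]
0.023293622505654015 [-0.3572  1.1218  4.0707] [ 0.4946 -0.1155  0.0613] 6.1
False [ 0.4824 -0.0967  0.0613] [-0.1105  1.3398  6.6073]
6.9333
```

View pics/c2.png

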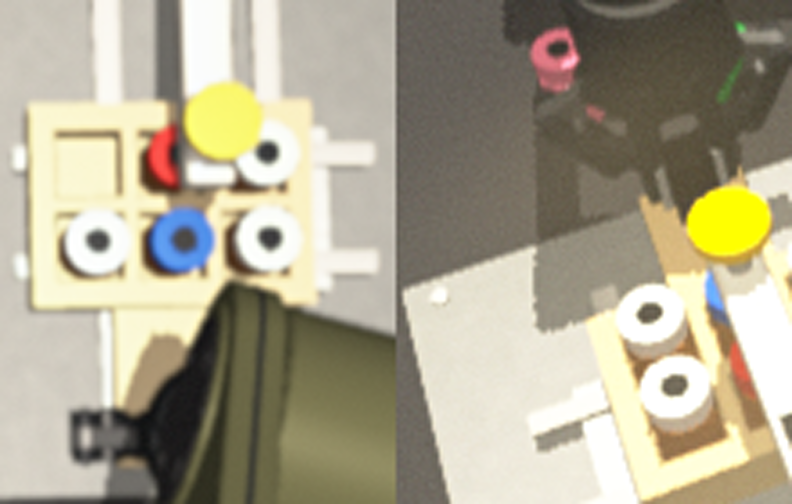

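View pics/wrist2.png

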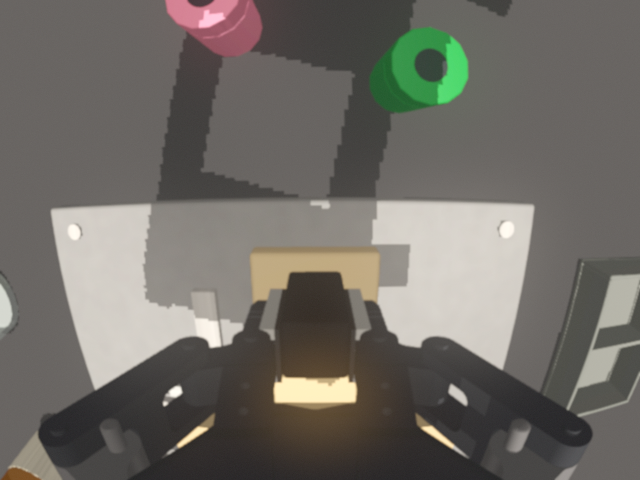

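```bash
cat >> h.py <<'E'
from scipy.spatial.transform import Rotation as Rr
OV=Rr.from_matrix(np.array([[0,-1,0],[-1,0,0],[0,0,-1.]])).as_rotvec()
def fray(f,p):
    K=f['camera_matrix'];T=f['pose'];x=(p[0]-K[0,2])/K[0,0];y=(p[1]-K[1,2])/K[1,1];r=np.hypot(x,y)
    d=np.array([x/r*np.sin(r),y/r*np.sin(r),np.cos(r)]);return T[:3,3],T[:3,:3]@d
def fatz(f,p,z):
    o,d=fray(f,p);return o+d*(z-o[2])/d[2]
def fproj(f,P):
    K=f['camera_matrix'];T=f['pose'];c=T[:3,:3].T@(np.asarray(P)-T[:3,3]);h=np.hypot(c[0],c[1]);r=np.arctan2(h,c[2])
    return np.array([K[0,2]+K[0,0]*r*c[0]/h,K[1,2]+K[1,1]*r*c[1]/h])
E
python3 - <<'E'
from h import *
print(manip.ik([.624,.075,.13],OV), manip.ik([.45,.04,.2],OR))
p=manip.get_ee_pos()
manip.set_gripper(.085)
print(manip.get_time())
manip.move_l([p[0],p[1],.19],velocity=.25)
manip.reach([.46,.04,.2],OR)
manip.reach([.624,.075,.13],OV)
f=manip.grab_frame('wrist');save(f,'w3');print(f['camera_matrix'])
print(manip.get_time(),fproj(f,[.6243,-.098,.112]),f['pose'])
import pickle;pickle.dump(f,open('w3.pkl','wb'))
save(manip.grab_frame('top'),'top3');save(manip.grab_frame('scene'),'scene3')
for n in('needle_tip','red_mouth'):print(n,[(r['point'],r['p']) for r in manip.landmark_of(f,n)[:3]])
E
```

```text
None [-0.0049  0.164   1.7951 -0.      1.1825 -1.5697]
7.5583Traceback (most recent call last):
  File "<stdin>", line 8, in <module>
cell.PlanningError: the arm cannot take that pose within its joint ranges
```

```bash
cat >> h.py <<'E'
def ozyaw(th): return (Rr.from_rotvec([0,0,th])*Rr.from_rotvec([0,np.pi,0])).as_rotvec()
def look(n):
    f=manip.grab_frame('wrist');save(f,n)
    import pickle;pickle.dump(f,open(n+'.pkl','wb'));return f
E
python3 - <<'E'
from h import *
OV=ozyaw(1.1)
print(manip.get_ee_pos(),manip.ik([.66,.075,.13],OV))
manip.reach([.46,.04,.2],OR)
manip.reach([.66,.075,.13],OV)
f=look('w3');print(f['camera_matrix'])
print(manip.get_time(),fproj(f,[.6243,-.098,.112]),f['pose'])
for n in('needle_tip','red_mouth'):print(n,[(r['point'],r['p']) for r in manip.landmark_of(f,n)[:3]])
save(manip.grab_frame('top'),'top3');save(manip.grab_frame('scene'),'scene3')
E
```

```text
[0.4589 0.0404 0.1984] [ 0.0496  0.5105  1.4378  0.      1.1933 -2.6212]
[[371.6483   0.     314.7406]
 [  0.     371.6483 241.4055]
 [  0.       0.       1.    ]]
10.125 [210.6639 -62.6767] [[-0.8901  0.4379  0.1265  0.627 ]
 [ 0.4558  0.8539  0.251   0.0106]
 [ 0.0019  0.2811 -0.9597  0.2708]
 [ 0.      0.      0.      1.    ]]
needle_tip []
red_mouth []
```

View pics/w3.png

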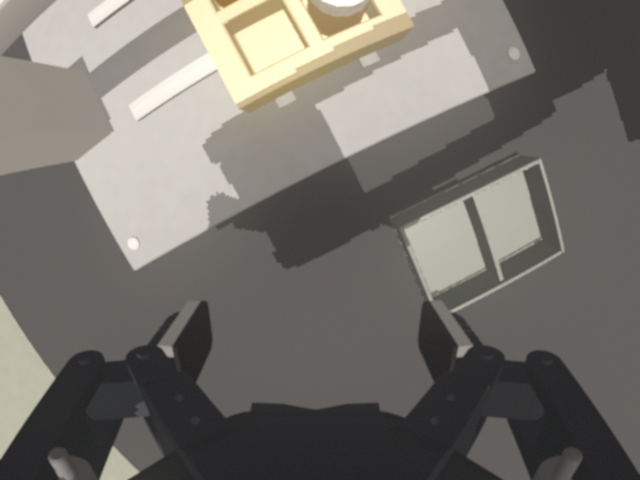

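```bash
cat >> h.py <<'E'
def camtool(f):
    T=np.eye(4);T[:3,:3]=Rr.from_rotvec(manip.get_eef_rot()).as_matrix();T[:3,3]=manip.get_ee_pos();return np.linalg.inv(T)@f['pose']
E
python3 - <<'E'
from h import *
f=manip.grab_frame('wrist');M=camtool(f);np.save('M.npy',M)
for a in(-.5,-.65,-.8):
  for th in (.8,1.,1.1):
    R=(Rr.from_rotvec([a,0,0])*Rr.from_rotvec(ozyaw(th))).as_matrix()
    C=np.array([.60,.03,.24]); t=C-R@M[:3,3]
    G=dict(camera_matrix=f['camera_matrix'],pose=np.block([[(R@M[:3,:3]),C[:,None]],[np.zeros((1,3)),1]]))
    print(a,th,t,manip.ik(t,Rr.from_matrix(R).as_rotvec()),fproj(G,[.6243,-.098,.112]))
E
```

```text
-0.5 0.8 [0.65   0.0076 0.0915] [ 0.2156  0.6101  1.4907 -0.5247  1.2078 -1.9235] [202.2221  97.9099]
-0.5 1.0 [0.6388 0.0154 0.0872] [ 0.2307  0.6054  1.5152 -0.5251  1.197  -2.1008] [212.1388  76.4041]
-0.5 1.1 [0.6325 0.0185 0.0855] [ 0.2375  0.6019  1.5289 -0.5256  1.1912 -2.19  ] [218.7268  66.4636]
-0.65 0.8 [ 0.65   -0.0143  0.0965] [ 0.2511  0.6465  1.4924 -0.6622  1.2645 -1.8282] [242.8992 135.3829]
-0.65 1.0 [ 0.6388 -0.0073  0.0911] [ 0.2655  0.6439  1.5172 -0.6618  1.2543 -2.0039] [244.306  121.3381]
-0.65 1.1 [ 0.6325 -0.0044  0.089 ] [ 0.272   0.6413  1.531  -0.6618  1.2489 -2.0922] [246.0753 114.4716]
-0.8 0.8 [ 0.65   -0.0353  0.1048] [ 0.2802  0.6872  1.4951 -0.789   1.331  -1.7442] [282.5114 173.9627]
-0.8 1.0 [ 0.6388 -0.0291  0.0984] [ 0.2936  0.6865  1.5202 -0.7875  1.3215 -1.9185] [275.4093 167.0094]
-0.8 1.1 [ 0.6325 -0.0266  0.0958] [ 0.2998  0.6847  1.5341 -0.7869  1.3164 -2.006 ] [272.4118 163.0415]
```

```bash
cat >> h.py <<'E'
def viewpose(C=(.60,.06,.26),a=-.55,th=1.0):
    M=np.load('M.npy');R=(Rr.from_rotvec([a,0,0])*Rr.from_rotvec(ozyaw(th))).as_matrix()
    return np.array(C)-R@M[:3,3],Rr.from_matrix(R).as_rotvec()
E
python3 - <<'E'
from h import *
manip.set_gripper(0.0)
manip.reach(*viewpose())
f=look('w4')
print(manip.get_time(),fproj(f,[.6243,-.098,.112]),f['pose'][:3,3])
for n in('needle_tip','red_mouth'):print(n,[(r['point'],r['p']) for r in manip.landmark_of(f,n)[:3]])
a=f['pixels'][:,:,::-1]
u=fproj(f,[.6243,-.098,.112]).astype(int); r=max(0,u[1]-50);c=max(0,u[0]-60)
cv2.imwrite('pics/w4c.png',cv2.resize(np.ascontiguousarray(a[r:r+100,c:c+120]),None,fx=6,fy=6,interpolation=2));print(r,c)
E
```

```text
11.7833 [221.3626  73.5467] [0.6003 0.0615 0.2592]
needle_tip [([225.4, 76.9], 0.74)]
red_mouth [([228.2, 81.0], 0.73)]
23 161
```

View pics/w4.png

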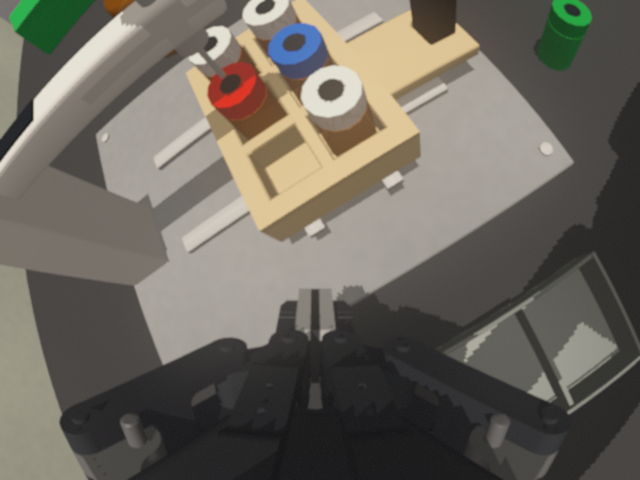

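View pics/w4c.png

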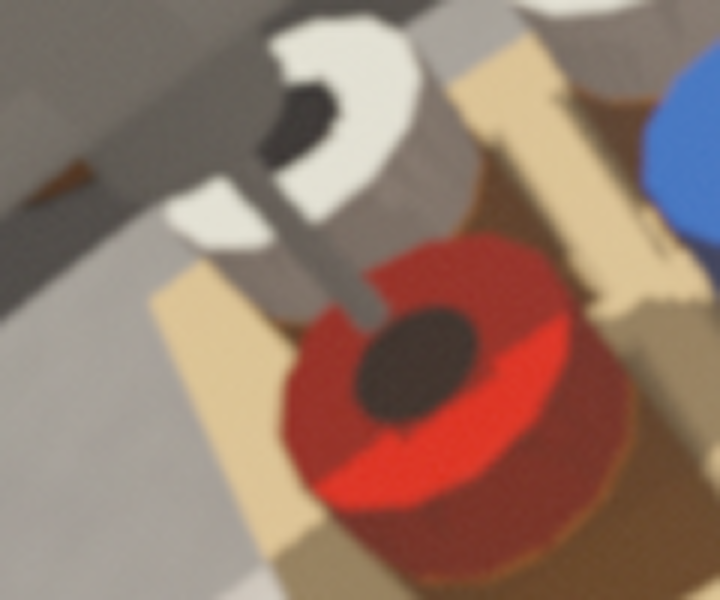

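```bash
python3 - <<'E'
from h import *
import pickle;f=pickle.load(open('w4.pkl','rb'))
q=lambda U,V:((U+.5)/6-.5+161,(V+.5)/6-.5+23)
t=fatz(f,q(372,320),.112);m=fatz(f,q(418,363),.104);print(t,m,t-m)
# predicted overlay: mouth circle, needle if at mouth centre
e=np.array([q(475,345)]);
for p in [(475,335),(357,385),(440,310),(395,423)]:print(fatz(f,q(*p),.104)-m)
E
```

```text
[ 0.6243 -0.0957  0.112 ] [ 0.6237 -0.0953  0.104 ] [ 0.0006 -0.0004  0.008 ]
[-0.0061  0.0013  0.    ]
[ 0.0063 -0.0024  0.    ]
[-0.0044 -0.0044  0.    ]
[0.0047 0.005  0.    ]
```

```bash
cat >> h.py <<'E'
def press():
    n=[.6243,-.0975]
    manip.reach([.53,-.03,.30],OR)
    manip.reach([*n,.25],OR)
    manip.move_l([*n,.222],velocity=.08)
    b=manip.move_l([*n,.190],velocity=.03,guard=13)
    print('press',b,manip.get_ee_pos(),manip.get_force(),manip.get_time())
    manip.hold(.6);print(manip.get_ee_pos(),manip.get_force())
    save(manip.grab_frame('scene'),'press%d'%int(manip.get_time()))
    manip.hold(.7)
    manip.move_l([*n,.25],velocity=.08)
    print(manip.get_force(),manip.get_time())
E
python3 - <<'E'
from h import *
press()
E
ls pics
```

```text
press True [ 0.6247 -0.0977  0.1954] [-0.6241 -0.2492  4.2916] 14.7583
[ 0.6247 -0.0977  0.1954] [-1.7149  0.4904  5.5493]
[ 0.1641  0.4883 -1.0578] 16.95
c2.png
press15.png
s1.png
scc.png
scene0.png
scene2.png
scene3.png
sp.png
top0.png
top2.png
top3.png
topc.png
tp.png
w1.png
w3.png
w4.png
w4c.png
wrist2.png
```

```bash
python3 -c "
import cv2
a=cv2.imread('pics/press15.png')[195:345,150:330];cv2.imwrite('pics/p15c.png',cv2.resize(a,None,fx=4,fy=4,interpolation=2))"
```

```text
(no output)
```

View pics/p15c.png

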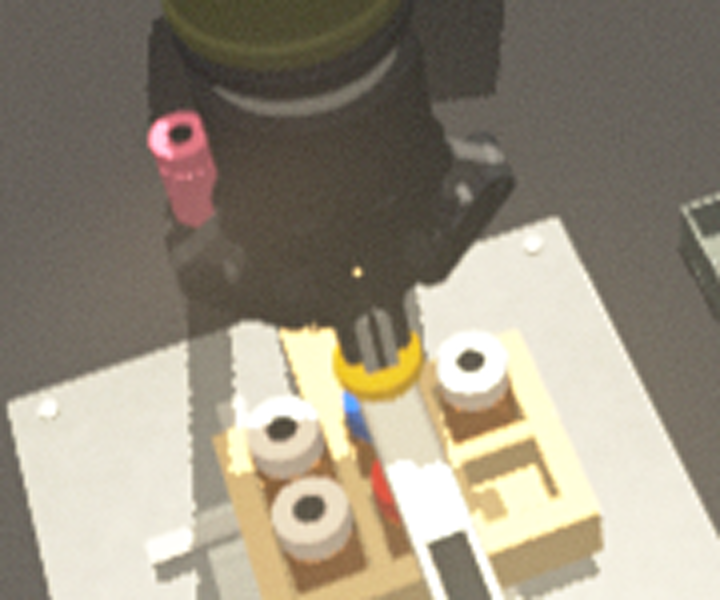

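The cap is nearly at the arm's top. The hold force was about 6.6 N after correcting for bias, which doesn't prove it was seated. I'll press again into the same mouth, against the hard stop.

```bash
cat >> h.py <<'E'
def press2(first=True):
    n=[.6243,-.0975]
    if first:
        manip.reach([.53,-.03,.30],OR); manip.reach([*n,.25],OR)
    manip.move_l([*n,.222],velocity=.1)
    manip.hold(.3); f0=manip.get_force()
    b=manip.move_l([*n,.197],velocity=.04,guard=25)
    print('press',b,manip.get_ee_pos(),manip.get_force()-f0,manip.get_time())
    for z in (.1955,.1945,.1935,.1925):
        b=manip.move_l([*n,z],velocity=.015,guard=20); manip.hold(.15)
        F=(manip.get_force()-f0);print(z,b,manip.get_ee_pos(),F)
        if b or F[2]>11: break
    manip.hold(1.3); print(manip.get_ee_pos(),manip.get_force()-f0)
    save(manip.grab_frame('scene'),'press%d'%int(manip.get_time()))
    manip.move_l([*n,.25],velocity=.08)
    print(manip.get_force(),manip.get_time())
E
python3 - <<'E'
from h import *
press2(False)
E
```

```text
press False [ 0.6249 -0.0976  0.1974] [1.0802 1.1272 7.5759] 18.4583
0.1955 False [ 0.6249 -0.0976  0.1961] [1.4078 0.157  6.7643]
0.1945 False [ 0.6249 -0.0976  0.1951] [ 1.2927 -0.251   6.9805]
0.1935 False [ 0.6249 -0.0976  0.195 ] [-1.1604  0.3873 10.4949]
0.1925 False [ 0.6249 -0.0977  0.195 ] [-1.6689  1.1444 15.846 ]
[ 0.625  -0.0977  0.195 ] [-1.0657  0.4525 14.8377]
[-0.2316  0.2571 -0.869 ] 22.275
```

```bash
python3 - <<'E'
from h import *
p=[.4826,-.0968]
manip.reach([.50,-.07,.28],OR)
manip.set_gripper(.085)
manip.reach([*p,.17],OR)
print(manip.move_l([*p,.061],guard=15,velocity=.12))
manip.set_gripper(0.0,40)
print(manip.get_grip_width(),manip.get_ee_pos(),manip.get_force())
q=[p[0]+.0446,p[1]-.0005]
print(manip.move_l([*q,.061],velocity=.05,guard=30),manip.get_ee_pos(),manip.get_force())
manip.set_gripper(.085)
manip.move_l([*q,.10],velocity=.15)
manip.move_l([.46,-.05,.2],velocity=.25)
manip.set_gripper(0.0)
manip.reach([.46,.04,.2],OR)
manip.reach(*viewpose())
f=look('w5')
print(manip.get_time())
a=f['pixels'][:,:,::-1]
u=fproj(f,[.6243,-.098,.112]).astype(int); r=max(0,u[1]-50);c=max(0,u[0]-60)
cv2.imwrite('pics/w5c.png',cv2.resize(np.ascontiguousarray(a[r:r+100,c:c+120]),None,fx=6,fy=6,interpolation=2));print(r,c)
save(manip.grab_frame('top'),'top5')
E
```

```text
False
0.023460760224934516 [ 0.4827 -0.0968  0.0613] [-0.4097  1.0822  2.5863]
False [ 0.5277 -0.0971  0.0613] [-0.1429  2.3116  3.9807]
30.65
27 160
```

View pics/w5c.png

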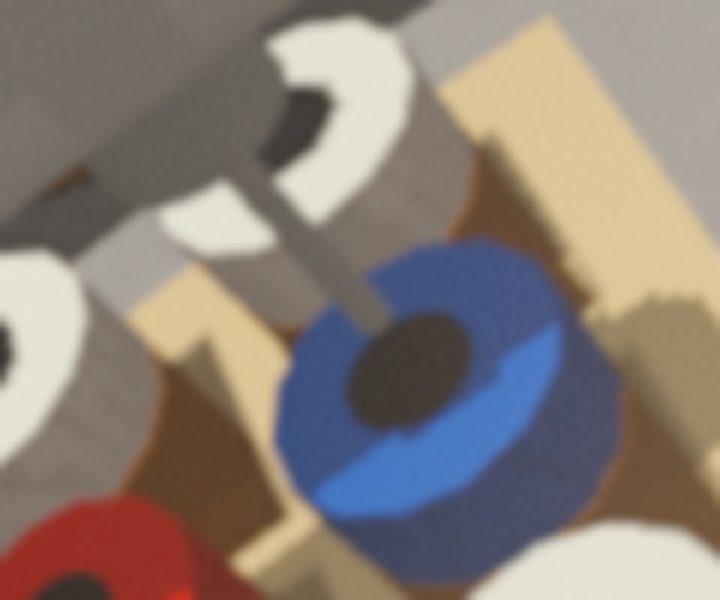

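View pics/w5.png

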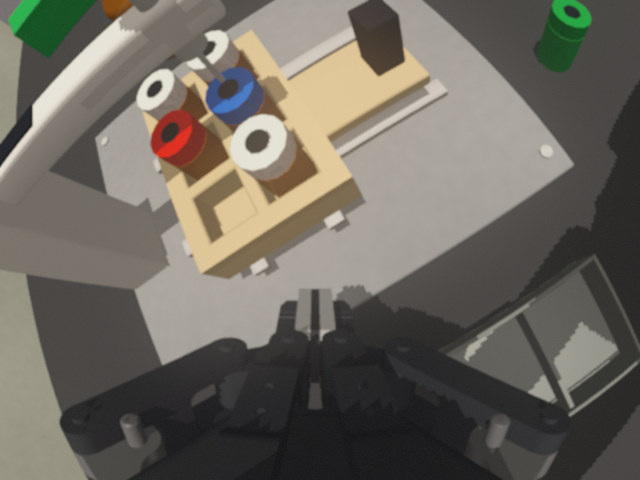

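```bash
python3 - <<'E'
from h import *
import pickle;f=pickle.load(open('w5.pkl','rb'))
q=lambda U,V:((U+.5)/6-.5+160,(V+.5)/6-.5+27)
t=fatz(f,q(374,324),.112);m=fatz(f,q(409,371),.104);print(t,m,t-m)
E
```

```text
[ 0.6244 -0.0956  0.112 ] [ 0.625  -0.0955  0.104 ] [-0.0006 -0.      0.008 ]
```

The blue mouth is within 0.6 mm of the needle, so I press.

```bash
python3 - <<'E'
from h import *
press2(True)
manip.reach([.53,-.03,.30],OR)
manip.reach([.46,.04,.2],OR)
manip.reach(*viewpose())
f=look('w6');print(manip.get_time())
a=f['pixels'][:,:,::-1]
cv2.imwrite('pics/w6c.png',cv2.resize(np.ascontiguousarray(a[27:127,160:280]),None,fx=6,fy=6,interpolation=2))
save(manip.grab_frame('scene'),'scene6')
E
```

```text
press False [ 0.6249 -0.0977  0.1974] [0.321  0.8784 6.0798] 33.7167
0.1955 False [ 0.6249 -0.0977  0.1961] [0.128  1.3058 7.0903]
0.1945 False [ 0.6249 -0.0977  0.1952] [-0.5092 -0.1509  6.2163]
0.1935 False [ 0.6249 -0.0977  0.195 ] [-2.4104  1.5356 10.8064]
0.1925 False [ 0.6249 -0.0977  0.195 ] [-2.6683  0.8577 14.8262]
[ 0.6249 -0.0977  0.195 ] [-3.2582  0.6883 14.9356]
[ 0.3119 -0.0068 -0.2954] 37.5333
39.6
```

View pics/w6c.png

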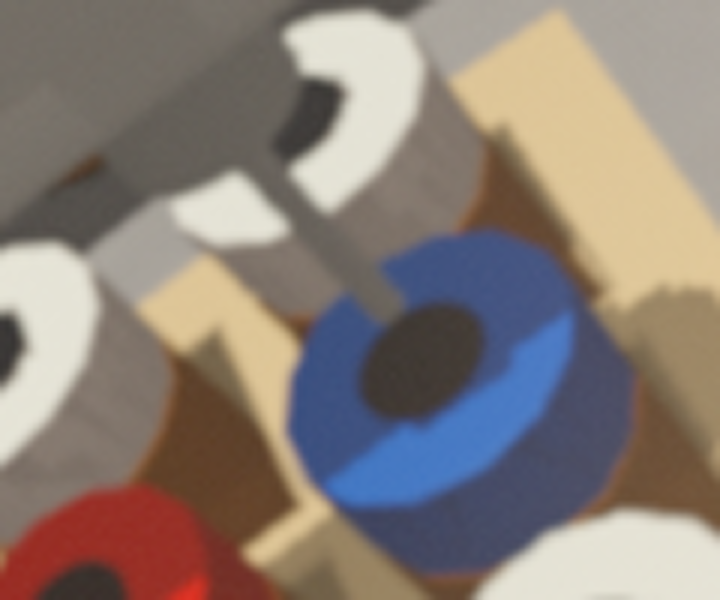

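View pics/scene6.png

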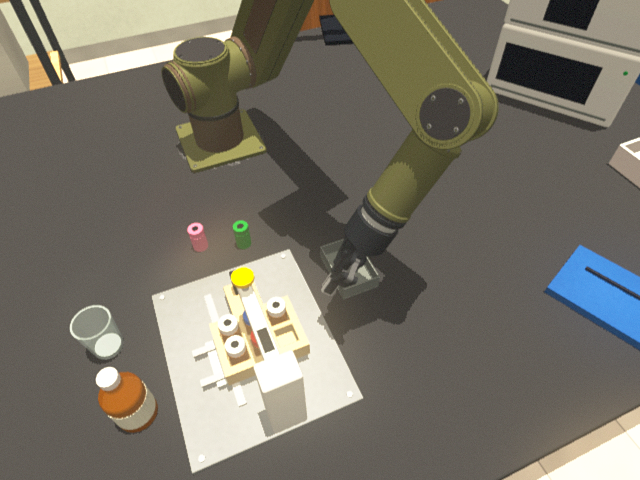

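The needle is raised again over the blue mouth: tip at crop (388,308), mouth centre at (421,361). All the vials are standing, the bystanders haven't moved, and the robot is clear of everything.

```bash
python3 -c "
from h import *
manip.job_done();print(manip.get_time())"
```

```text
the job is handed in; nothing more can be done
the job is handed in; nothing more can be done
```

The job is done and handed in at about 40 s of the 67 s allowed. Both vials were sampled in order, red then blue, and the tray is left with the blue vial under the raised needle.

- **Red vial:** I slid the tray by its handle until the mouth was about 0.7 mm from the needle, measured in the wrist camera. I pressed twice into this same mouth. On the first press the cap stopped at 195.4 mm with only about 6.6 N, so I couldn't be sure it was fully down. The second reached the hard stop at 195.0 mm with 15 N and was held for more than 1 s before springing back.
- **Blue vial:** I slid the tray about 45 mm further along x, which left the mouth about 0.6 mm from the needle. I pressed once to the hard stop at 195.0 mm with 15 N and held it for more than 1 s.
- **Last check:** The final pictures show the needle raised over the blue mouth, all five vials standing in their wells, and the bottle, beaker and box where they were. The robot was touching nothing.
- **Disagreement between cameras:** The top and scene cameras differed by about 2 mm on the vials' x positions. I used their average for the first slide and confirmed it with the wrist camera.

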